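# Clamp a glued board pad in the screw clamp until its force tab pops out

### The arm

A 6-joint arm with a two-finger parallel gripper is mounted at the origin on the work surface. World frame = base frame: x ahead of the robot, y to its left, z up, the work surface at z = 0. Lengths are in mm, angles in rad, forces in N, time in s.
With the tool pointing down it reaches from about 275 to 850 mm from the base axis. Payload 19 kg.
Tool frame: the origin (TCP) lies at the centre of the arm's flange, where the gripper is bolted on; the fingertips stand 173 mm ahead of it and the grasp point (between the pads) lies 155 mm ahead of it; z points along the fingers, y is the line along which they close (so a half turn about z gives the same grasp; the last joint's range is limited). The gripper opens to 85 mm and grips with 20 to 120 N. Pads are 22 mm wide; open, the fingers measure 114 mm over their backs; the gripper's body (76 mm by 85 mm) begins 54 mm behind the grasp point. The pads swing forward as they close: fully open they stand 13 mm farther back than shut.
Start: joints at [-1.264, 0.15, 1.437, -0, 1.554, -0.134], TCP at [245.308, -520.034, 404.667] pointing down, gripper open.
Joint ranges: [-2.8, 2.8], [-0.68, 2.1], [0.12, 2.68], [-1.39, 4.53], [0.16, 2.79], [-2.81, 2.81]. Speed limits (rad/s): [1.89, 1.89, 2.22, 3.01, 3.01, 3.01].

### API

Orientations are given as a rotation vector (axis times angle).
In Python, from bench import status, cams, hand_in gives the robot as it stands. The module is installed in compiled form; this text tells all that it offers.
- The arm moves only by the tool move_arm, never from a script. Its argument "plan" is a list of rows, each a list of 3 entries, a list of its own where there are three numbers: the finger opening in mm, from 0 to 85.4, then the shift along the tool's x, y, z in mm, then the turn, a rotation vector about the tool's x, y, z in degrees. In form: [[grip, [dx, dy, dz], [ax, ay, az]], ...]. A call has 1 to 10 rows; each row shifts and turns the commanded pose from where the row before left it, along the tool's axes as they then stand; what a row does not reach is not made up. A row lasts 1/10 s, in which the tool goes at most 50 mm and 8.59 degrees, less where a joint would pass 70% of its speed; a pose out of reach is approached as far as the arm can. A call is refused whole if a number of a shift passes 50 or a number of a turn 8.59, either way. A call with a gripper value outside its range is refused whole. The fingers move at their own pace and stop on an object; "newtons" is the grip in N (left out, the last holds). Time passes only in rows, so rows that do not move let the fingers close. It gives the time, the measured TCP pose, the force, the opening and the grip force at its end, in the units of the state.
- status.observe(): the state, without advancing time (a new reading comes with each control period).
- cams.grab_frame(name): name is "side" or "top"; returns a dict with "frame" (400x640x3 uint8, red, green, blue), "vfov" (degrees; the focal length in pixels is half the picture's height over the tangent of half this angle, whatever the lens; pixels are square), "cx", "cy" (the principal point, pixels), "k1" (the pictures are not rectified: a ray, as slopes to the right and down, at radius r is drawn at 1 + k1 r^2 times it, then the intrinsics apply), "R" (3x3) and "t" (3): a world point X has camera coordinates R X + t. Camera axes: x right, y down, z forward; pixel columns grow to the right and rows downward; lengths in mm; the calibration is good to about 2 mm. A picture is of the moment at which its call begins. There is no depth.
- hand_in(): hands the job in; it is judged then, once.
The state is a dict: "time_s": time; "joint_pos": joint angles; "qd": joint speeds; "tau": joint torques, N m; "eef_pos": TCP position; "orientation": TCP orientation; "force": force on the tool from outside, world axes, zero at the start; "ft_torque": the same for the moment, N m; "opening": finger opening in mm; "gripper_force": force on a finger pad.
Only numpy, scipy, OpenCV 4.12 (cv2) and the standard library are available. Lean on these libraries where they do the work, as an engineer would, in place of code of your own. Each camera call takes 0.05 s, during which the arm holds its last target. There are 200 camera calls.

### The job

Lay the long grey board pad along the steel rail of the screw clamp so that its far end is well under the round pressure foot, and let go of it. Then turn the black knob on top clockwise, letting go and taking it again as often as needed, until the little steel tab springs fully out of the clamp's side, and stop there without wringing it much tighter. Leave the pad clamped with the tab out, and do not disturb the short offcut, the cardboard tray or the glue bottle.

Things in the scene. Friction and masses are not known exactly. Their poses are not given: they have to be found in the camera images.
- clamp: Green bench clamp fixed to the table, a C that opens towards the robot. Origin on the table under the screw; z up, x from the open mouth to the column (the pad goes in along +x). Base plate 220 x 90 x 12 mm, x -110 to 110. Column 44 mm wide, x 42 to 92: its face at x = 42 mm is an end stop for the pad. Head 50 mm wide, x -28 to 92, 95 to 125 mm above the table.
- pad: Loose pad of glued grey boards, 200 (x) x 60 (y) x 20 mm (z), white top, 0.17 kg, flat on the table. Origin at the centre of its underside; either end may go first. Rightly placed it lies flat along the rail, centred across it to 15 mm, inner end 15 to 42 mm beyond the screw axis (42: against the column), so its origin is 58 to 85 mm before that axis.
- foot_face (a point): Centre of the underside of the round steel pressure foot (28 mm across), on the screw axis. It does not turn. With the knob at 0 it stands 36 mm above the rail (66 above the table); it sinks 3.82 mm per rad of knob (24 mm a turn) until it meets the pad, whose top on the rail lies 20 mm above the rail.
- knob_grip (a point): Middle of the black knob's bar grip, on the screw axis, 160 mm above the table. The bar is 46 mm long (this point's x axis), 14 mm thick (y) and reaches from 137 to 169 mm above the table, on a pale disc 48 mm across with its top at 139 mm. It turns about the vertical and keeps its height. With the knob at 0 the bar lies along the clamp's x. Grip it across its thickness from above.
- knob (a joint): Knob angle in rad; grows clockwise seen from above, which lowers the foot. Range 0 to 6.6; starts between 0.1 and 1.0. It stays where it is left (friction 0.13 N m; about 0.25 N m at most to turn). With the pad in place the foot touches it near 4.2 rad, the tab starts out near 4.8 rad and is fully out near 5.2 rad.
- foot (a joint): How far the sprung foot is pushed back into the spindle, m: 0 when it presses on nothing, up to 0.009. Once on the pad it grows 3.8 mm per rad of knob. The spring gives 6 N at first and 3 N more per mm: the set force of about 13 N is near 2.5 mm, where it pauses while the tab comes out, then grows on. Over 6 mm (24 N) is overtightened, some 0.85 rad of knob after the tab is fully out.
- tab (a joint): Travel of the indicator tab, m: 0 hidden, 0.018 fully out. It stays in until the foot presses with about 13 N; then the sprung rail sinks 1.2 mm and throws it out, within some 0.35 rad of knob. It goes in again if the clamp is slackened.
- tab_end (a point): Outer end of the steel indicator tab (26 mm wide, 6 thick), which comes out level along the clamp's +y from a black box (38 x 14 x 18 mm) on the head's +y side, 109 mm above the table. Seen from above it sticks out 18 mm when out, nothing when in; its end then lies 57 or 39 mm from the screw axis.
- offcut: Bystander: short piece of the same board, 90 x 60 x 20 mm, loose, origin at the centre of its underside.
- tray: Bystander: open grey cardboard tray, 150 (x) x 110 (y) x 50 mm high, walls 3 mm, loose, origin at the centre of its underside.
- glue: Bystander: white glue bottle, 54 mm across, 130 mm high, standing, loose, origin at the centre of its underside.
- rail_mid (a point): Point on top of the clamp's steel rail, under the screw; axes as the clamp's. The rail is 40 mm wide (y -20 to 20), runs from x = -110 to 40 mm, and its flat top is 30 mm above the table (1.2 mm lower once pressed with 15 N in all, pad included). It carries the pad, which is wider and overhangs it 10 mm each side, so that fingers fit beside it.
Things that resemble listed ones, but are neither listed nor needed, are in the scene too. What is shaped like the clamp but orange is not meant.

How it is judged:
By the outcome, as a careful person would: the job done as asked, in the order asked, and still so for the second after the job is handed in, with the robot touching nothing.
It also fails if it takes over 72 s, if anything falls off the work surface, if the arm or the gripper's body presses on something with over 40 N, if the wrist force passes 120 N, or if a joint passes its speed limit or range.

## Working session

There is one attempt and no reset: what is moved stays moved. The work goes in short steps, Python scripts to look and compute and a tool call to move; the robot and the scene stay as the last step left them, time stands still between calls to the robot, and variables do not carry over. Pictures are saved under pics/ and viewed, at most 10 in all, crops included, and the job is handed in when it is done.

Besides the shell and the picture viewer there is one more tool, called after "Emit:" as name([rows], argument=value, ...), one row to a line, values as JSON. move_arm: Moves the arm, as the interface text tells. Its arguments: {"type":"object","properties":{"plan":{"type":"array","items":{"type":"array"}},"newtons":{"type":"number"}},"required":["plan"]}

```bash
mkdir -p pics; cat > h.py <<'E'
import numpy as np, cv2
from scipy.spatial.transform import Rotation as Ro
from bench import status, cams, hand_in
def grab(n,name=None):
    f=cams.grab_frame(n)
    if name: cv2.imwrite('pics/'+name,f['frame'][:,:,::-1])
    return f
def K(f):
    F=200/np.tan(np.radians(f['vfov'])/2); return F
def ray(f,u,v):
    F=K(f); d=np.array([(u-f['cx'])/F,(v-f['cy'])/F]); p=d.copy()
    for _ in range(30): p=d/(1+f['k1']*(p@p))
    R=np.array(f['R']); t=np.array(f['t']); return -R.T@t, R.T@np.array([p[0],p[1],1])
def atz(f,u,v,z):
    o,d=ray(f,u,v); return o+d*(z-o[2])/d[2]
def proj(f,X):
    c=np.array(f['R'])@np.array(X,float)+np.array(f['t']); p=c[:2]/c[2]; p=p*(1+f['k1']*(p@p)); return p*K(f)+[f['cx'],f['cy']]
E
python3 - <<'E'
from h import *
for n in('top','side'):
    f=grab(n,n+'0.png'); print(n,f['vfov'],f['cx'],f['cy'],f['k1'],-np.array(f['R']).T@np.array(f['t'])); print(np.round(f['R'],2))
print(status.observe())
E
```

```text
top 44.86886076267915 314.35043457279295 194.25270124359045 -0.014802062215578041 [ 223.51615546   86.00432123 1633.30639177]
[[-0.01 -1.    0.  ]
 [-0.97  0.01 -0.23]
 [ 0.23 -0.01 -0.97]]
side 42.0991411907877 307.2475429253591 196.77061681931465 -0.0032745286330476803 [ 181.00962663 1115.26764677 1194.05713571]
[[-0.94 -0.35  0.  ]
 [-0.25  0.65 -0.72]
 [ 0.25 -0.67 -0.7 ]]
{'time_s': 0.1, 'joint_pos': array([-1.26404905e+00,  1.50946775e-01,  1.43791274e+00,  9.05792647e-08,
        1.55379762e+00, -1.34019234e-01]), 'qd': array([-0.00027136, -0.00134676, -0.00115309, -0.00063425, -0.00153129,
       -0.00078676]), 'tau': array([ 6.28839713e-03, -7.14378119e+01, -5.71795893e+01, -2.34519566e-04,
        7.08244886e-03,  3.03009756e-05]), 'eef_pos': array([ 245.27993744, -520.03839178,  404.15658753]), 'orientation': array([-3.06457441e+00, -6.86531701e-01,  1.44037805e-04]), 'force': array([ 0.07997817, -0.14014601,  0.08912363]), 'ft_torque': array([-0.0324601 ,  0.00760993,  0.00373693]), 'gripper_force': 0.0, 'opening': 85.69942341721229}
```

View pics/top0.png

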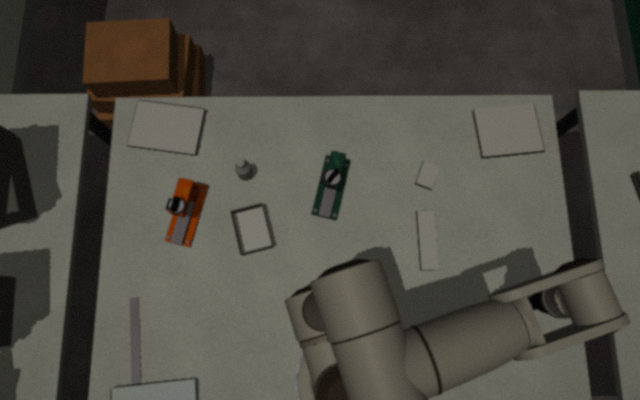

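View pics/side0.png

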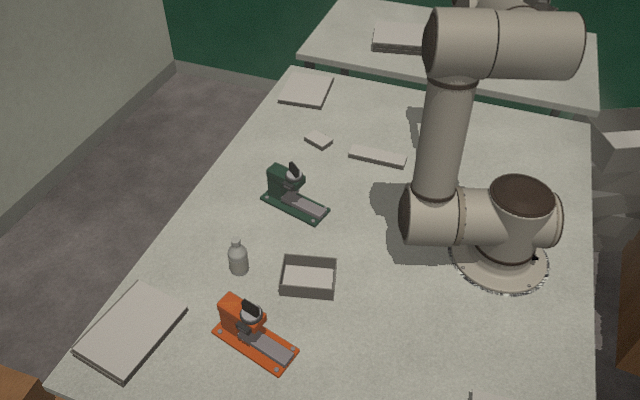

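The top view shows the green clamp at about (331,185), with its knob at (333,177), and the orange look-alike at (187,212). There are three grey pieces: the board at (427,240), the short offcut at (427,175) and a thin strip at (136,340). The board at (427,240) should be the pad, since it measures about 200x60 mm. I'll confirm that in one enlarged crop.

```bash
python3 - <<'E'
from h import *
f=grab('top'); im=f['frame'][:,:,::-1]
c=cv2.resize(im[135:285,300:460],None,fx=5,fy=4 if 0 else 5,interpolation=cv2.INTER_CUBIC)
c=c[:, :]; c=cv2.resize(c,(640,600)); c=np.clip(c*1.6,0,255).astype(np.uint8)
cv2.imwrite('pics/crop1.png',c)
g=cv2.cvtColor(im,cv2.COLOR_BGR2GRAY); hsv=cv2.cvtColor(im,cv2.COLOR_BGR2HSV)
for p in [(427,240),(427,175),(136,340)]: print(p,np.round(atz(f,*p,20)), im[p[1],p[0]])
print(im[240,400:455:3].tolist())
m=((hsv[...,0]>60)&(hsv[...,0]<95)&(hsv[...,1]>110)).astype(np.uint8); m[:140]=0;m[230:]=0;m[:,:290]=0;m[:,370:]=0
ys,xs=np.nonzero(m);print(len(xs),xs.min(),xs.max(),ys.min(),ys.max())
E
```

```text
(427, 240) [ 448. -301.   20.] [107 115 118]
(427, 175) [ 674. -315.   20.] [108 115 120]
(136, 340) [133. 650.  20.] [78 78 87]
[[101, 112, 111], [102, 113, 115], [100, 113, 113], [104, 114, 116], [100, 110, 111], [100, 111, 110], [65, 73, 72], [105, 115, 118], [102, 113, 115], [107, 115, 118], [105, 117, 119], [110, 120, 123], [98, 107, 110], [93, 102, 106], [100, 111, 111], [99, 110, 110], [96, 108, 106], [99, 109, 109], [96, 109, 109]]
540 315 347 152 218
```

View pics/crop1.png

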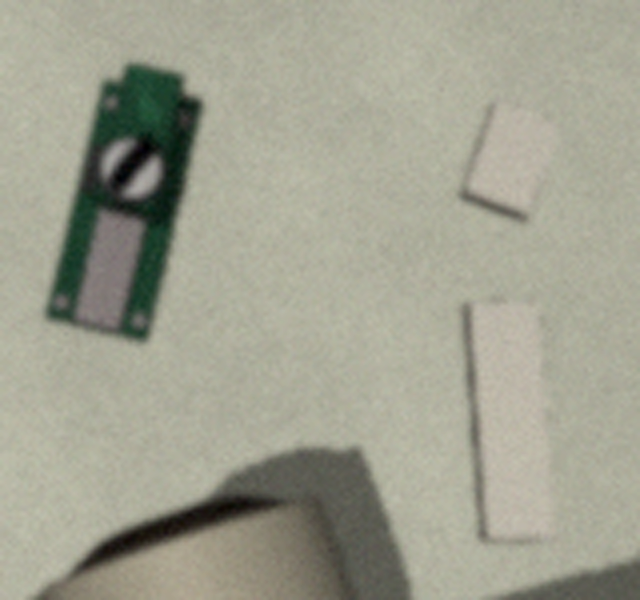

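The crop confirms the choice. The pad's white top has corners at crop (468,303), (540,303), (553,540) and (485,540), which is the long board. The green clamp's base corners are at (47,320), (147,342), (202,100) and (105,80), and its knob disc is at (131,168).

```bash
cat >> h.py <<'E'
from scipy.optimize import least_squares
def fitbox(f,pts,L,W,z,x0):
    # pts full px order: (-L,+W)...; fit x,y,yaw
    loc=np.array([[-L,W],[-L,-W],[L,-W],[L,W]])/2
    def r(p):
        c,s=np.cos(p[2]),np.sin(p[2])
        return np.concatenate([proj(f,[p[0]+c*a-s*b,p[1]+s*a+c*b,z])-q for (a,b),q in zip(loc,pts)])
    s=least_squares(r,x0); return s.x,np.abs(s.fun).max()
E
python3 - <<'E'
from h import *
f=grab('top'); g=lambda l:[np.array(p)/4+[300,135] for p in l]
pad,e=fitbox(f,g([(485,540),(553,540),(540,303),(468,303)]),200,60,20,[448,-301,0]); print('pad',pad,e)
cl,e2=fitbox(f,g([(47,320),(147,342),(202,100),(105,80)]),220,90,12,[650,20,0]); print('clamp',cl,e2)
print('knob',atz(f,*g([(131,168)])[0],139))
a,b=[atz(f,*q,169) for q in g([(112,188),(152,146)])]; print(a,b,(a+b)/2,np.degrees(np.arctan2(*(b-a)[1::-1])), np.degrees(cl[2]))
s=grab('side')
for X in [(pad[0],pad[1],20),(cl[0],cl[1],139)]: print('side',proj(s,X))
o=status.observe(); print(Ro.from_rotvec(o['orientation']).as_matrix().round(3))
E
```

```text
pad [ 4.47791031e+02 -3.04106316e+02  1.79539667e-04] 0.5580029566783651
clamp [ 6.34862067e+02  1.62614095e+01 -2.37642385e-01] 0.487997985117147
knob [636.17216563  16.84773882 139.        ]
[611.78314195  33.37264288 169.        ] [645.69755261   1.41746747 169.        ] [628.74034728  17.39505518 169.        ] -43.29628770976963 -13.615905696500832
side [377.65046748 154.33050716]
side [294.5462938  172.93032105]
[[ 0.904  0.427 -0.   ]
 [ 0.427 -0.904  0.001]
 [ 0.    -0.001 -1.   ]]
```

Emit:
move_arm([
  [85,[33,-18.6,21],[0,0,0]],
  [85,[33,-18.6,21],[0,0,0]],
  [85,[33,-18.6,21],[0,0,0]],
  [85,[33,-18.6,21],[0,0,0]],
  [85,[33,-18.6,21],[0,0,0]],
  [85,[33,-18.6,21],[0,0,0]],
  [85,[33,-18.6,21],[0,0,0]],
  [85,[0,0,0],[0,0,8.4]],
  [85,[0,0,0],[0,0,8.4]],
  [85,[0,0,0],[0,0,8.5]],
], newtons=60)

```text
time_s: 1.25
eef_pos: [398.9, -303.3, 257.5]
orientation: [-3.141, 0.009, 0.0]
force: [-0.8, -0.9, -0.3]
opening: 85.0
gripper_force: 0.0
```

Emit:
move_arm([
  [85,[0,0,16],[0,0,0]],
  [85,[0,0,16],[0,0,0]],
  [85,[0,0,16],[0,0,0]],
  [85,[0,0,16],[0,0,0]],
  [85,[0,0,15],[0,0,0]],
  [85,[0,0,0],[0,0,0]],
])

```text
time_s: 1.85
eef_pos: [398.2, -303.3, 177.0]
orientation: [-3.139, 0.001, 0.003]
force: [0.3, 0.5, 0.1]
opening: 84.8
gripper_force: 0.0
```

```bash
python3 - <<'E'
from h import *
f=grab('side');im=f['frame'][:,:,::-1]
c=cv2.resize(im[80:230,300:460],(640,600),interpolation=cv2.INTER_CUBIC)
cv2.imwrite('pics/g1.png',np.clip(c*1.4,0,255).astype(np.uint8)); print(status.observe()['eef_pos'])
E
```

```text
[ 398.51330288 -303.55198509  178.20127101]
```

View pics/g1.png

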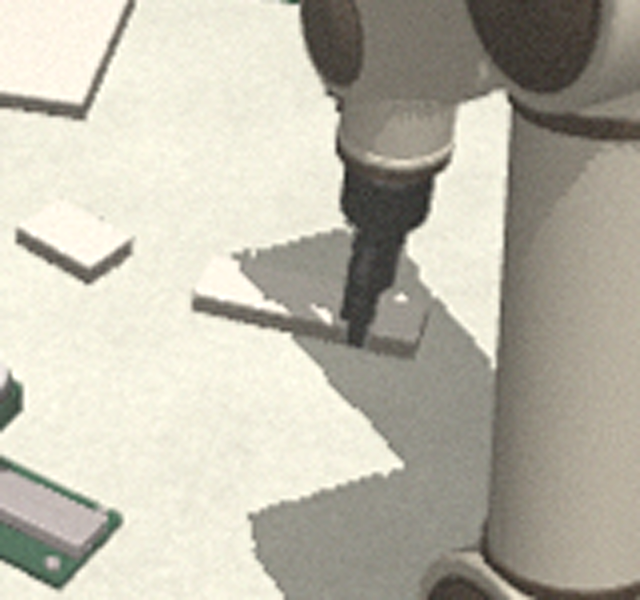

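The fingers straddle the pad near its robot-side end (crop (360,330)), so I'll close on it.

Emit:
move_arm([
  [50,[0,0,0],[0,0,0]],
  [50,[0,0,0],[0,0,0]],
  [50,[0,0,0],[0,0,0]],
  [50,[0,0,0],[0,0,0]],
  [50,[0,0,0],[0,0,0]],
  [50,[0,0,0],[0,0,0]],
])

```text
time_s: 2.5
eef_pos: [398.9, -303.9, 180.0]
orientation: [3.14, -0.001, 0.002]
force: [-0.9, 1.8, 9.2]
opening: 58.0
gripper_force: 63.7
```

Emit:
move_arm([
  [50,[0,0,-30],[0,0,0]],
  [50,[0,0,-30],[0,0,0]],
  [50,[0,-35,0],[0,0,0]],
  [50,[0,-45,0],[0,0,0]],
  [50,[-2,-45,0],[0,0,0]],
  [50,[-2,-45,0],[0,0,0]],
  [50,[-2,-45,0],[0,0,0]],
  [50,[-2,-45,0],[0,0,0]],
  [50,[0,-45,0],[0,0,0]],
  [50,[0,-35,0],[0,0,0]],
])

```text
time_s: 3.5
eef_pos: [390.4, 38.4, 239.5]
orientation: [-3.141, 0.0, -0.002]
force: [0.5, -0.3, -2.4]
opening: 58.3
gripper_force: 65.8
```

Emit:
move_arm([
  [50,[0,-20,0],[0,0,0]],
  [50,[0,-20,0],[0,0,0]],
  [50,[0,0,0],[0,0,6.8]],
  [50,[0,0,0],[0,0,6.8]],
  [50,[0,0,0],[0,0,0]],
  [50,[0,0,0],[0,0,0]],
])

```text
time_s: 4.1
eef_pos: [391.0, 76.3, 239.1]
orientation: [-3.12, 0.368, -0.001]
force: [-0.1, -0.1, -1.8]
opening: 58.3
gripper_force: 65.8
```

```bash
python3 - <<'E'
from h import *
o=status.observe(); p=o['eef_pos']; R=Ro.from_rotvec(o['orientation']).as_matrix(); print(p,np.degrees(np.arctan2(R[1,0],R[0,0])),R[:,2],o['force'],o['opening'])
cl=np.array([635.5,16.5]);a=-0.2376;u=np.array([np.cos(a),np.sin(a)]);v=np.array([-u[1],u[0]])
d=p[:2]-cl; print('clamp coords of tcp',d@u,d@v)
f=grab('side');im=f['frame'][:,:,::-1]
c=cv2.resize(im[120:270,210:400],(760,600),interpolation=cv2.INTER_CUBIC)
cv2.imwrite('pics/in1.png',np.clip(c*1.4,0,255).astype(np.uint8))
f=grab('top');im=f['frame'][:,:,::-1]
E
```

```text
[390.95073419  76.26792769 239.05473504] -13.441575218694815 [ 5.63516191e-04  1.31448395e-04 -9.99999833e-01] [-0.13535049 -0.12736773 -1.83763869] 58.286663644306905
clamp coords of tcp -251.74643730948833 0.5290474659344051
```

View pics/in1.png

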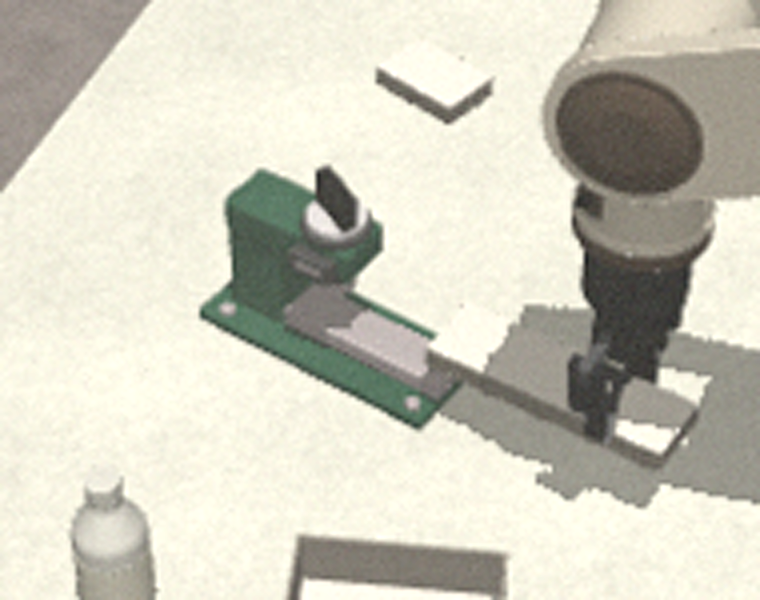

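The pad is held level, with its front end at crop (430,345), just before the rail, and it is lined up. I'll lower it and slide it in.

Emit:
move_arm([
  [50,[0,0,12],[0,0,0]],
  [50,[0,0,11],[0,0,0]],
  [50,[16,0,0],[0,0,0]],
  [50,[16,0,0],[0,0,0]],
  [50,[16,0,0],[0,0,0]],
  [50,[16,0,0],[0,0,0]],
  [50,[16,0,0],[0,0,0]],
  [50,[16,0,0],[0,0,0]],
  [50,[17,0,0],[0,0,0]],
  [50,[17,0,0],[0,0,0]],
])

```text
time_s: 5.2
eef_pos: [517.7, 45.4, 214.3]
orientation: [-3.119, 0.372, 0.002]
force: [0.5, 0.1, -1.1]
opening: 58.0
gripper_force: 65.8
```

Emit:
move_arm([
  [50,[0,0,2],[0,0,0]],
  [50,[0,0,2],[0,0,0]],
  [50,[0,0,0],[0,0,0]],
  [50,[0,0,0],[0,0,0]],
])

```text
time_s: 5.6
eef_pos: [516.8, 45.8, 211.4]
orientation: [-3.119, 0.373, 0.001]
force: [0.9, -0.6, -2.0]
opening: 58.3
gripper_force: 65.8
```

Emit:
move_arm([
  [50,[0,0,1],[0,0,0]],
  [50,[0,0,0.5],[0,0,0]],
  [50,[0,0,0],[0,0,0]],
])

```text
time_s: 5.9
eef_pos: [517.2, 45.7, 210.3]
orientation: [-3.119, 0.373, -0.0]
force: [-0.5, 0.1, -0.8]
opening: 58.3
gripper_force: 65.9
```

```bash
python3 - <<'E'
from h import *
o=status.observe(); print(o['eef_pos'],o['force'],o['ft_torque'])
f=grab('side');im=f['frame'][:,:,::-1]
c=cv2.resize(im[135:235,235:365],(780,600),interpolation=cv2.INTER_CUBIC)
cv2.imwrite('pics/in2.png',np.clip(c*1.4,0,255).astype(np.uint8))
E
```

```text
[517.1863152   45.70814175 210.27573414] [-0.50260446  0.12059302 -0.83755424] [-0.00086987  0.13287212  0.00134349]
```

View pics/in2.png

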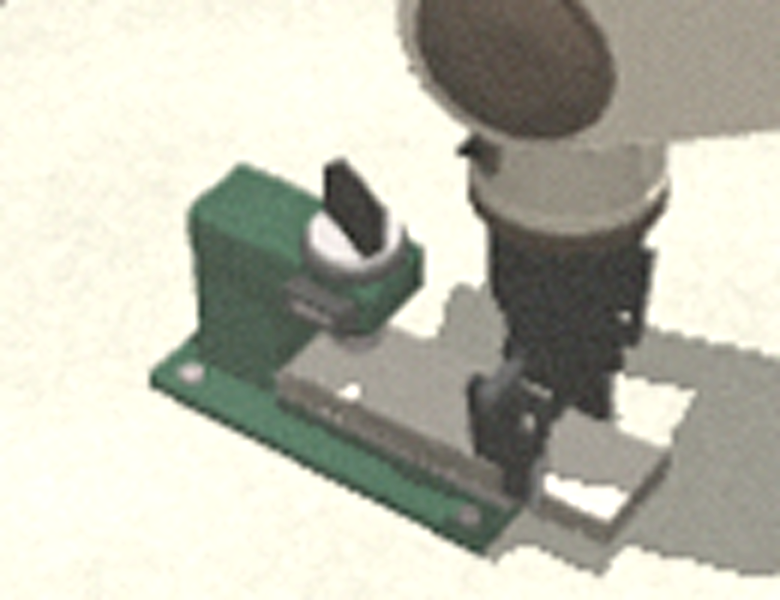

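The pad lies along the rail, with its inner end at crop (300,370), past the foot at (365,335). I'll settle it onto the rail and release it.

Emit:
move_arm([
  [50,[0,0,0.7],[0,0,0]],
  [50,[0,0,0],[0,0,0]],
])

```text
time_s: 6.15
eef_pos: [517.3, 45.7, 209.9]
orientation: [-3.119, 0.373, -0.0]
force: [-3.2, 0.6, 5.4]
opening: 58.5
gripper_force: 66.7
```

Emit:
move_arm([
  [50,[0,0,0.7],[0,0,0]],
  [50,[0,0,0],[0,0,0]],
])

```text
time_s: 6.35
eef_pos: [517.3, 45.7, 209.5]
orientation: [-3.119, 0.373, -0.0]
force: [-6.9, -0.2, 12.6]
opening: 58.2
gripper_force: 67.4
```

Emit:
move_arm([
  [85,[0,0,0],[0,0,0]],
  [85,[0,0,0],[0,0,0]],
  [85,[0,0,0],[0,0,0]],
  [85,[0,0,0],[0,0,0]],
  [85,[0,0,-10],[0,0,0]],
  [85,[0,0,-25],[0,0,0]],
  [85,[0,0,-40],[0,0,0]],
  [85,[0,0,-45],[0,0,0]],
  [85,[0,0,-45],[0,0,0]],
  [85,[0,0,0],[0,0,0]],
])

```text
time_s: 7.35
eef_pos: [517.6, 45.7, 380.8]
orientation: [-3.119, 0.373, -0.015]
force: [-0.5, -1.3, -0.7]
opening: 85.6
gripper_force: 0.0
```

```bash
python3 - <<'E'
from h import *
o=status.observe(); print(o['eef_pos'],o['joint_pos'],o['force'],o['opening'])
a=grab('top')['frame'][:,:,::-1];b=grab('side')['frame'][:,:,::-1]
c=np.hstack([cv2.resize(a[130:240,290:370],(400,550),interpolation=cv2.INTER_CUBIC),cv2.resize(b[135:245,240:320],(400,550),interpolation=cv2.INTER_CUBIC)])
cv2.imwrite('pics/k1.png',np.clip(c*1.4,0,255).astype(np.uint8))
E
```

```text
[517.59762008  45.65124885 380.79770373] [-6.04066919e-02  4.13715906e-02  1.60477350e+00  1.03204348e-04
  1.48612261e+00  1.74842642e+00] [-0.54998989 -1.29919364 -0.73570698] 85.57431455369031
```

View pics/k1.png

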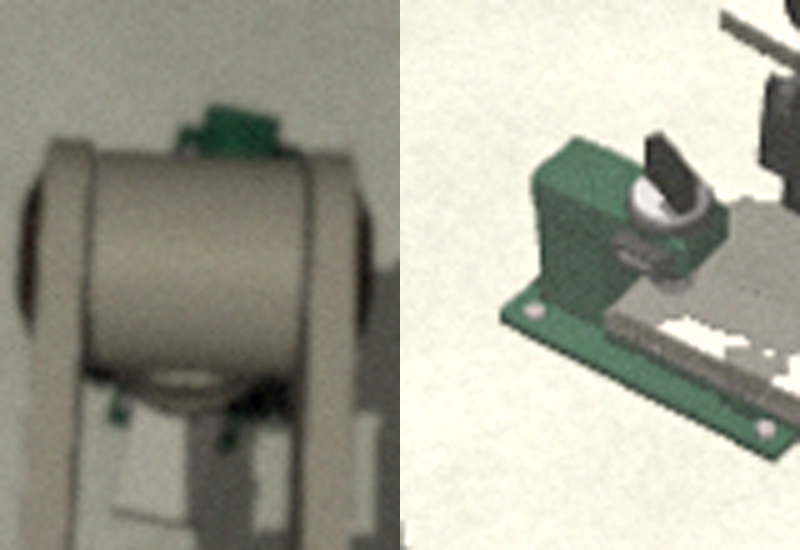

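The top view of the clamp is blocked by the arm. The side view shows the pad flat under the foot and the bar at crop (675,170). I'll refine the knob pose by fitting the dark bar's silhouette.

```bash
python3 - <<'E'
from h import *
S=grab('side'); T=grab('top'); T['frame']=cv2.imread('pics/top0.png')[:,:,::-1]
def dat(f,c):
    x0,y0=int(c[0])-14,int(c[1])-14
    g=cv2.resize(f['frame'][y0:y0+28,x0:x0+28].max(2),None,fx=8,fy=8,interpolation=cv2.INTER_CUBIC)
    return x0,y0,(g<45).astype(np.uint8)
D=[(f,)+dat(f,proj(f,[635,17,155])) for f in (S,T)]
print([d[3].sum()/64 for d in D])
def hull(f,x0,y0,p,th):
    c,s=np.cos(th),np.sin(th); P=[]
    for a in(-23,23):
        for b in(-7,7):
            for z in(139,169): P.append((proj(f,[p[0]+c*a-s*b,p[1]+s*a+c*b,z])-[x0,y0]+.5)*8)
    m=np.zeros((224,224),np.uint8); cv2.fillConvexPoly(m,cv2.convexHull(np.array(P,np.float32)).astype(np.int32),1); return m
for sel,nm in(([0],'side'),([1],'top'),([0,1],'both')):
    best=[]
    for x in np.arange(626,646,1.5):
        for y in np.arange(8,27,1.5):
            for th in np.radians(np.arange(-70,-10,3)):
                sc=0
                for i in sel:
                    f,x0,y0,d=D[i]; m=hull(f,x0,y0,(x,y),th); sc+=(m&d).sum()/max(1,(m|d).sum())
                best.append((sc,x,y,np.degrees(th)))
    best.sort(reverse=True); print(nm,np.round(best[0],2),np.round(np.mean(best[:15],0),2))
E
```

```text
[np.float64(25.65625), np.float64(489.859375)]
side [ 2.20e-01  6.38e+02  1.85e+01 -5.20e+01] [ 2.200e-01  6.383e+02  1.880e+01 -5.180e+01]
top [ 1.700e-01  6.455e+02  9.500e+00 -4.900e+01] [ 1.700e-01  6.452e+02  1.000e+01 -4.720e+01]
both [ 3.800e-01  6.395e+02  1.550e+01 -4.900e+01] [ 3.700e-01  6.399e+02  1.530e+01 -4.980e+01]
```

```bash
python3 - <<'E'
from h import *
S=grab('side'); T=grab('top'); T['frame']=cv2.imread('pics/top0.png')[:,:,::-1]
def score(f,x,y,th,I,x0,y0):
    c,s=np.cos(th),np.sin(th); 
    H=lambda q,k:(np.array([proj(f,[x+c*a-s*b,y+s*a+c*b,z])-[x0,y0]+.5 for a in(-q,q) for b in(-k,k) for z in(139,169)])*8).astype(np.float32)
    m=np.zeros((256,256),np.uint8); o=m.copy()
    cv2.fillConvexPoly(m,cv2.convexHull(H(23,7)).astype(np.int32),1); cv2.fillConvexPoly(o,cv2.convexHull(H(29,13)).astype(np.int32),1)
    return I[(o>0)&(m==0)].mean()-I[m>0].mean()
D=[]
for f in(S,T):
    c=proj(f,[635,17,155]); x0,y0=int(c[0])-16,int(c[1])-16
    D.append((cv2.resize(f['frame'][y0:y0+32,x0:x0+32].max(2),None,fx=8,fy=8,interpolation=cv2.INTER_CUBIC).astype(float),x0,y0))
G=[(x,y,t) for x in np.arange(626,646,2.) for y in np.arange(8,27,2.) for t in np.arange(-70,-10,4.)]
A=np.array([[score(f,x,y,np.radians(t),*d) for f,d in zip((S,T),D)] for x,y,t in G])
A/=A.max(0)
for nm,s in(('side',A[:,0]),('top',A[:,1]),('both',A.sum(1))):
    i=np.argsort(-s)[:10]; print(nm,np.round(np.mean(np.array(G)[i],0),1),np.round(G[i[0]],1))
E
```

```text
side [638.6  16.2 -43.2] [638.  16. -42.]
top [641.6  14.8 -37.6] [642.  14. -42.]
both [639.  16. -42.] [640.  16. -42.]
```

Emit:
move_arm([
  [85,[30,0,0],[0,0,0]],
  [85,[31,0,0],[0,0,0]],
  [85,[31,0,0],[0,0,0]],
  [85,[31,0,0],[0,0,0]],
  [85,[0,0,0],[0,0,-8.4]],
  [85,[0,0,0],[0,0,-8.4]],
  [85,[0,0,0],[0,0,-8.4]],
  [85,[0,0,0],[0,0,-8.4]],
  [85,[0,0,0],[0,0,-8.4]],
  [85,[0,0,0],[0,0,-8.4]],
])

```text
time_s: 8.65
eef_pos: [636.9, 16.6, 372.6]
orientation: [-2.978, -0.999, 0.003]
force: [1.4, -0.1, -0.3]
opening: 84.8
gripper_force: 0.0
```

Emit:
move_arm([
  [85,[0,0,0],[0,0,-8.4]],
  [85,[0,0,0],[0,0,-8.4]],
  [85,[0,0,0],[0,0,-8.4]],
  [85,[0,0,0],[0,0,-8.4]],
  [85,[0,0,0],[0,0,-8.4]],
  [85,[0,0,0],[0,0,-8.4]],
  [85,[0,0,0],[0,0,-8.4]],
  [85,[0,0,0],[0,0,-8.4]],
  [85,[0,0,0],[0,0,-8.4]],
  [85,[0,0,0],[0,0,-8.4]],
])

```text
time_s: 9.65
eef_pos: [636.8, 16.6, 372.6]
orientation: [-1.544, -2.734, 0.001]
force: [-0.2, 0.6, 0.3]
opening: 85.3
gripper_force: 0.0
```

Emit:
move_arm([
  [85,[0,0,0],[0,0,-8.4]],
  [85,[0,0,0],[0,0,-8.2]],
  [85,[0,0,0],[0,0,0]],
  [85,[0,0,0],[0,0,0]],
])

```text
time_s: 10.05
eef_pos: [636.9, 16.6, 373.1]
orientation: [-1.149, -2.923, 0.0]
force: [0.3, 0.4, 0.2]
opening: 84.8
gripper_force: 0.0
```

```bash
cat >> h.py <<'E'
def st(cx=637,cy=16.5):
    o=status.observe(); R=Ro.from_rotvec(o['orientation']).as_matrix(); p=o['eef_pos']
    print('t',o['time_s'],'p',p.round(1),'yaw',np.degrees(np.arctan2(R[1,0],R[0,0])).round(1),'q6',o['joint_pos'][5].round(3),'Ftool',(R.T@o['force']).round(1),'Mtool',(R.T@o['ft_torque']).round(2),'op',round(o['opening'],1),'gf',round(o['gripper_force']),'to knob (tool xy)',(R.T@(np.array([cx,cy,0])-p))[:2].round(1),'zax',R[:,2].round(3))
E
python3 -c "
from h import *
st()"
```

```text
t 10.05 p [636.9  16.6 373.1] yaw 137.1 q6 -0.917 Ftool [ 0.1  0.5 -0.2] Mtool [-0.01  0.03  0.02] op 84.8 gf 0 to knob (tool xy) [-0.6  0.3] zax [-0.001  0.    -1.   ]
```

Emit:
move_arm([
  [85,[0,0,20],[0,0,0]],
  [85,[0,0,20],[0,0,0]],
  [85,[0,0,14],[0,0,0]],
  [40,[0,0,0],[0,0,0]],
  [25,[0,0,0],[0,0,0]],
  [20,[0,0,0],[0,0,0]],
  [18,[0,0,0],[0,0,0]],
  [16,[0,0,0],[0,0,0]],
  [5,[0,0,0],[0,0,0]],
  [5,[0,0,0],[0,0,0]],
], newtons=40)

```text
time_s: 11.05
eef_pos: [637.7, 17.4, 321.0]
orientation: [1.14, 2.923, 0.005]
force: [13.7, 8.7, 1.0]
opening: 12.7
gripper_force: 41.5
```

```bash
python3 -c "
from h import *
st()"
```

```text
t 11.05 p [637.7  17.4 321. ] yaw 137.4 q6 -0.921 Ftool [-4.2 15.7 -0.9] Mtool [-2.46 -0.56 -0.07] op 12.7 gf 42 to knob (tool xy) [ 0.6 -2.6] zax [ 0.005  0.002 -1.   ]
```

Emit:
move_arm([
  [5,[-0.5,1.5,0],[0,0,0]],
  [5,[0,0,0],[0,0,0]],
  [5,[0,0,0],[0,0,0]],
])

```text
time_s: 11.35
eef_pos: [638.4, 17.7, 320.9]
orientation: [1.141, 2.925, 0.002]
force: [0.4, 4.3, 6.1]
opening: 13.3
gripper_force: 42.4
```

```bash
python3 -c "
from h import *
st()"
```

```text
t 11.35 p [638.4  17.7 320.9] yaw 137.4 q6 -0.92 Ftool [ 2.6  3.4 -6.1] Mtool [-0.3   0.41 -0.08] op 13.3 gf 42 to knob (tool xy) [ 0.5 -2.4] zax [ 0.002  0.001 -1.   ]
```

Emit:
move_arm([
  [5,[0,0.3,0],[0,0,3]],
  [5,[0,0,0],[0,0,5]],
  [5,[0,0,0],[0,0,5]],
  [5,[0,0,0],[0,0,5]],
  [5,[0,0,0],[0,0,5]],
  [5,[0,0,0],[0,0,5]],
  [5,[0,0,0],[0,0,5]],
  [5,[0,0,0],[0,0,5]],
  [5,[0,0,0],[0,0,5]],
  [5,[0,0,0],[0,0,5]],
])

```text
time_s: 12.35
eef_pos: [638.3, 17.9, 321.0]
orientation: [2.238, 2.205, 0.001]
force: [-3.8, 2.9, 8.1]
opening: 12.8
gripper_force: 42.7
```

```bash
python3 -c "
from h import *
st()"
```

```text
t 12.35 p [638.3  17.9 321. ] yaw 89.2 q6 -0.078 Ftool [ 2.9 -3.9 -8.1] Mtool [ 0.93  0.42 -0.1 ] op 12.8 gf 43 to knob (tool xy) [-1.5 -1.5] zax [ 0.001  0.    -1.   ]
```

Emit:
move_arm([
  [5,[0,-0.2,0],[0,0,5]],
  [5,[0,0,0],[0,0,7]],
  [5,[0,0,0],[0,0,7]],
  [5,[0,0,0],[0,0,7]],
  [5,[0,0,0],[0,0,7]],
  [5,[0,0,0],[0,0,7]],
  [5,[0,0,0],[0,0,7]],
  [5,[0,0,0],[0,0,7]],
  [5,[0,0,0],[0,0,7]],
  [5,[0,0,0],[0,0,7]],
])

```text
time_s: 13.35
eef_pos: [638.1, 18.1, 320.9]
orientation: [-3.088, -0.575, -0.002]
force: [-3.7, 5.0, 7.0]
opening: 13.2
gripper_force: 42.7
```

```bash
python3 -c "
from h import *
st()"
```

```text
t 13.35 p [638.1  18.1 320.9] yaw 21.1 q6 1.11 Ftool [-1.6 -6.  -7. ] Mtool [ 1.3  -0.35 -0.14] op 13.2 gf 43 to knob (tool xy) [-2.   1.3] zax [ 0.001  0.001 -1.   ]
```

Emit:
move_arm([
  [5,[0,-0.3,0],[0,0,8]],
  [5,[0,0,0],[0,0,8]],
  [5,[0,0,0],[0,0,8]],
  [5,[0,0,0],[0,0,8]],
  [5,[0,0,0],[0,0,8]],
  [5,[0,0,0],[0,0,8]],
  [5,[0,0,0],[0,0,8]],
  [5,[0,0,0],[0,0,8]],
  [5,[0,0,0],[0,0,8]],
  [5,[0,0,0],[0,0,8]],
])

```text
time_s: 14.35
eef_pos: [638.2, 18.4, 321.0]
orientation: [-2.733, 1.545, -0.002]
force: [0.7, 6.6, 6.1]
opening: 13.2
gripper_force: 42.4
```

```bash
python3 -c "
from h import *
st()"
```

```text
t 14.35 p [638.2  18.4 321. ] yaw -59.0 q6 2.508 Ftool [-5.3 -4.1 -6.1] Mtool [ 0.72 -0.82 -0.19] op 13.2 gf 42 to knob (tool xy) [1.  2.8] zax [ 0.002  0.001 -1.   ]
```

Emit:
move_arm([
  [80,[0,0,0],[0,0,0]],
  [80,[0,0,0],[0,0,0]],
  [80,[0,0,0],[0,0,0]],
  [80,[0,0,0],[0,0,0]],
  [80,[0,0,0],[0,0,0]],
  [80,[0,0,0],[0,0,-8]],
  [80,[0,0,0],[0,0,-8]],
  [80,[0,0,0],[0,0,-8]],
  [80,[0,0,0],[0,0,-8]],
  [80,[0,0,0],[0,0,-8]],
])

```text
time_s: 15.35
eef_pos: [638.1, 17.8, 319.8]
orientation: [-3.102, 0.499, 0.0]
force: [-0.2, -0.4, 0.2]
opening: 79.9
gripper_force: 0.0
```

Emit:
move_arm([
  [80,[0,0,0],[0,0,-8]],
  [80,[0,0,0],[0,0,-8]],
  [80,[0,0,0],[0,0,-8]],
  [80,[0,0,0],[0,0,-8]],
  [80,[0,0,0],[0,0,-8]],
  [80,[0,0,0],[0,0,-8]],
  [80,[0,0,0],[0,0,-8]],
  [80,[0,0,0],[0,0,-8]],
  [80,[0,0,0],[0,0,-8]],
  [80,[0,0,0],[0,0,-8]],
])

```text
time_s: 16.35
eef_pos: [638.1, 17.8, 319.8]
orientation: [-2.697, -1.611, 0.0]
force: [0.1, 0.6, 0.2]
opening: 79.9
gripper_force: 0.0
```

Emit:
move_arm([
  [80,[0,0,0],[0,0,-8.5]],
  [80,[0,0,0],[0,0,-8.5]],
  [80,[0,0,0],[0,0,-8.5]],
  [80,[0,0,0],[0,0,-8.5]],
  [80,[0,0,0],[0,0,-8.5]],
  [80,[0,0,0],[0,0,-8.5]],
  [80,[0,0,0],[0,0,-8.5]],
  [80,[0,0,0],[0,0,0]],
  [80,[0,0,0],[0,0,0]],
])

```text
time_s: 17.25
eef_pos: [638.1, 17.9, 319.8]
orientation: [-1.556, -2.729, -0.0]
force: [0.3, -0.2, -0.2]
opening: 79.9
gripper_force: 0.0
```

```bash
python3 -c "
from h import *
st(638.2,18.2)
a=grab('side','m.png')['frame'][:,:,::-1]
c=cv2.resize(a[135:235,230:350],(720,600),interpolation=cv2.INTER_CUBIC)
cv2.imwrite('pics/k2.png',np.clip(c*1.4,0,255).astype(np.uint8))"
```

```text
t 17.25 p [638.1  17.9 319.8] yaw 120.6 q6 -0.627 Ftool [-0.3  0.2  0.2] Mtool [ 0.   -0.    0.05] op 79.9 gf 0 to knob (tool xy) [0.2 0.3] zax [-0.  0. -1.]
```

View pics/k2.png

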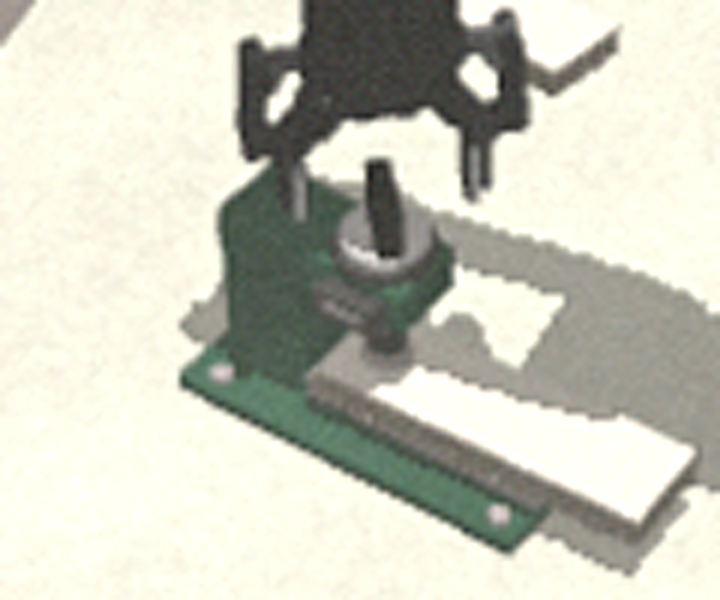

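The bar has turned to crop (383,205), between the fingers. The foot at (385,345) is just above the pad, and the tab is still in at (345,300). I'll grip again.

Emit:
move_arm([
  [40,[0,0,0],[0,0,0]],
  [25,[0,0,0],[0,0,0]],
  [20,[0,0,0],[0,0,0]],
  [18,[0,0,0],[0,0,0]],
  [5,[0,0,0],[0,0,0]],
  [5,[0,0,0],[0,0,0]],
  [5,[0,0,0],[0,0,0]],
], newtons=45)

```text
time_s: 18.0
eef_pos: [638.3, 18.1, 320.0]
orientation: [1.55, 2.732, 0.001]
force: [4.8, 3.3, 0.4]
opening: 13.3
gripper_force: 45.1
```

Emit:
move_arm([
  [5,[0,0,0],[0,0,5]],
  [5,[0,0,0],[0,0,7]],
  [5,[0,0,0],[0,0,7]],
  [5,[0,0,0],[0,0,7]],
  [5,[0,0,0],[0,0,7]],
  [5,[0,0,0],[0,0,7]],
  [5,[0,0,0],[0,0,7]],
  [5,[0,0,0],[0,0,7]],
  [5,[0,0,0],[0,0,6]],
  [5,[0,0,0],[0,0,0]],
])

```text
time_s: 19.0
eef_pos: [638.2, 18.1, 320.0]
orientation: [-2.711, -1.588, -0.002]
force: [4.1, 3.8, 1.8]
opening: 13.2
gripper_force: 45.2
```

```bash
python3 -c "
from h import *
st(638.2,18.2)
b=cv2.imread('pics/m.png');a=grab('side','n.png')['frame'][:,:,::-1]
c=np.hstack([cv2.resize(x[165:200,265:305],(400,350),interpolation=cv2.INTER_CUBIC) for x in(b,a)])
cv2.imwrite('pics/k3.png',np.clip(c*1.4,0,255).astype(np.uint8))"
```

```text
t 19.0 p [638.2  18.1 320. ] yaw 60.7 q6 0.419 Ftool [ 5.3  1.7 -1.8] Mtool [-0.19  0.84  0.07] op 13.2 gf 45 to knob (tool xy) [-0.2 -0.2] zax [ 0.001  0.001 -1.   ]
```

View pics/k3.png

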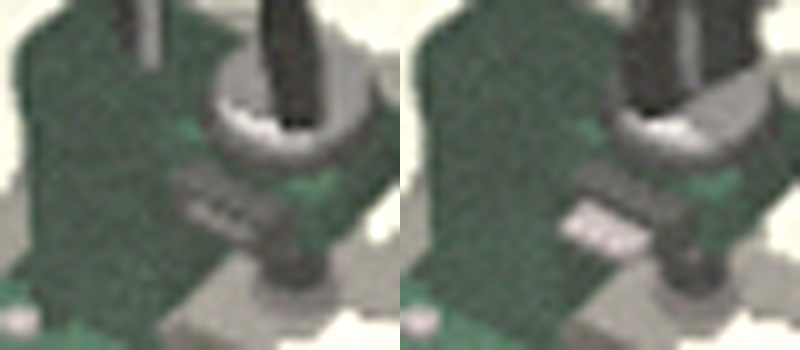

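The tab, bright at crop (605,225), is partly out at a knob angle of about 4.99 rad. I'll continue gently and track its extent numerically.

Emit:
move_arm([
  [5,[0,0,0],[0,0,4]],
  [5,[0,0,0],[0,0,4]],
  [5,[0,0,0],[0,0,4]],
  [5,[0,0,0],[0,0,0]],
  [5,[0,0,0],[0,0,0]],
])

```text
time_s: 19.55
eef_pos: [638.2, 18.1, 320.0]
orientation: [-2.859, -1.302, -0.002]
force: [3.7, 3.2, 0.3]
opening: 12.9
gripper_force: 45.2
```

```bash
cat >> h.py <<'E'
def tab():
    m=cv2.imread('pics/m.png').max(2).astype(float)
    f=grab('side'); a=f['frame'].max(2).astype(float)
    d=(a-m)[180:196,277:297]; print('area',(d>30).sum())
    c=np.array([637.5,17.5]);u=np.array([np.cos(-.2376),np.sin(-.2376)]);v=np.array([-u[1],u[0]])
    # sample along tab's +y line on its top (z 112) for several x
    for xo in(-6,0,6,12,18):
        print(xo,[int(a[tuple(np.round(proj(f,[*(c+xo*u+yo*v),111])).astype(int)[::-1])]) for yo in range(30,70,3)])
E
python3 -c "
from h import *
st(638.2,18.2);tab()"
```

```text
t 19.55 p [638.2  18.1 320. ] yaw 49.0 q6 0.623 Ftool [ 4.9  0.6 -0.3] Mtool [0.02 0.95 0.1 ] op 12.9 gf 45 to knob (tool xy) [-0.3 -0.1] zax [ 0.001  0.001 -1.   ]
area 39
-6 [78, 70, 70, 137, 143, 144, 145, 146, 158, 104, 62, 63, 60, 65]
0 [83, 62, 62, 140, 140, 143, 146, 147, 113, 113, 69, 69, 60, 66]
6 [83, 62, 128, 128, 149, 149, 146, 148, 139, 117, 80, 70, 68, 67]
12 [71, 69, 100, 120, 145, 126, 127, 152, 113, 95, 80, 72, 72, 67]
18 [73, 57, 55, 80, 53, 62, 62, 68, 68, 70, 68, 67, 62, 62]
```

Emit:
move_arm([
  [5,[0,0,0],[0,0,3]],
  [5,[0,0,0],[0,0,3]],
  [5,[0,0,0],[0,0,0]],
  [5,[0,0,0],[0,0,0]],
])

```text
time_s: 20.0
eef_pos: [638.2, 18.2, 320.0]
orientation: [-2.923, -1.151, -0.002]
force: [3.4, 4.4, 0.6]
opening: 13.1
gripper_force: 45.2
```

```bash
python3 -c "
from h import *
st(638.2,18.2);tab()"
```

```text
t 20.0 p [638.2  18.2 320. ] yaw 43.0 q6 0.728 Ftool [ 5.4 -0.9 -0.6] Mtool [0.17 0.93 0.1 ] op 13.1 gf 45 to knob (tool xy) [-0.3 -0.1] zax [ 0.001  0.001 -1.   ]
area 39
-6 [78, 70, 70, 140, 146, 146, 144, 146, 160, 103, 68, 63, 57, 63]
0 [81, 66, 66, 139, 139, 143, 147, 144, 115, 115, 67, 67, 64, 69]
6 [79, 60, 127, 127, 144, 144, 146, 149, 141, 123, 82, 64, 70, 73]
12 [68, 65, 102, 116, 146, 124, 131, 153, 114, 93, 69, 73, 73, 67]
18 [71, 61, 57, 77, 56, 56, 56, 62, 62, 70, 66, 67, 70, 70]
```

The tab reaches about 57 mm and grew no further between 5.2 and 5.3 rad, so it is fully out. I'll release and retreat.

Emit:
move_arm([
  [30,[0,0,0],[0,0,0]],
  [80,[0,0,0],[0,0,0]],
  [80,[0,0,0],[0,0,0]],
  [80,[0,0,0],[0,0,0]],
  [80,[0,0,-20],[0,0,0]],
  [80,[0,0,-40],[0,0,0]],
  [80,[0,0,-40],[0,0,0]],
  [80,[0,0,-20],[0,0,0]],
  [80,[0,0,0],[0,0,0]],
  [80,[0,0,0],[0,0,0]],
])

```text
time_s: 21.05
eef_pos: [638.1, 17.8, 439.5]
orientation: [-2.924, -1.148, 0.0]
force: [-0.2, 0.1, -0.1]
opening: 80.1
gripper_force: 0.0
```

```bash
python3 -c "
from h import *
st(638.2,18.2);tab()
a=grab('side')['frame'][:,:,::-1]
c=cv2.resize(a[130:300,220:400],(635,600),interpolation=cv2.INTER_CUBIC)
cv2.imwrite('pics/end.png',np.clip(c*1.4,0,255).astype(np.uint8))"
```

```text
t 21.05 p [638.1  17.8 439.5] yaw 42.9 q6 0.73 Ftool [-0.1 -0.2  0.1] Mtool [ 0.01  0.01 -0.  ] op 80.1 gf 0 to knob (tool xy) [ 0.4 -0.2] zax [-0.  0. -1.]
area 38
-6 [81, 64, 64, 136, 144, 142, 143, 146, 152, 100, 67, 62, 60, 60]
0 [78, 66, 66, 134, 134, 145, 141, 145, 114, 114, 71, 71, 61, 67]
6 [82, 58, 129, 129, 147, 147, 146, 144, 143, 119, 78, 68, 67, 70]
12 [67, 63, 101, 117, 147, 125, 130, 149, 116, 92, 73, 66, 66, 71]
18 [72, 58, 55, 73, 56, 62, 62, 65, 65, 67, 69, 64, 70, 70]
```

View pics/end.png

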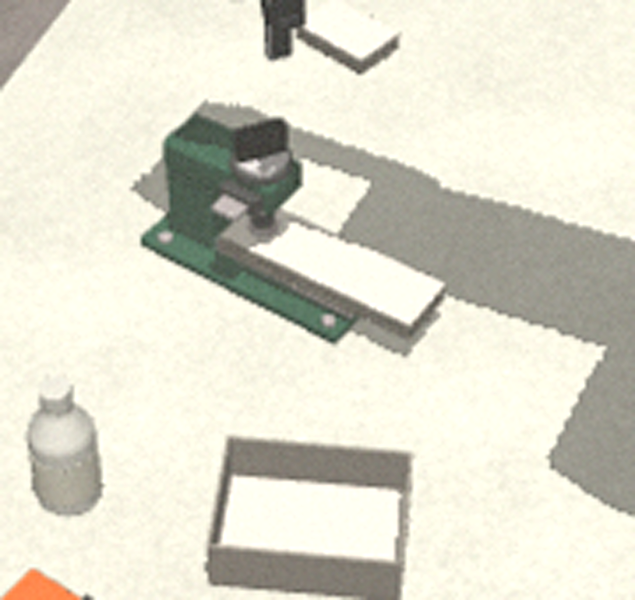

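The pad is clamped under the foot at (262,225) and the tab is out at (230,207). The bottle, tray and offcut look undisturbed, and the gripper is clear of everything.

```bash
python3 -c "
from bench import hand_in
print(hand_in())"
```

```text
the job is handed in; nothing more can be done
None
```

The pad is clamped flat along the rail under the foot with the tab fully out, the knob left at about 5.3 rad and the bystanders undisturbed; I handed the job in at about 21 s, with no verdict returned.

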